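# Bolt the analyser's chamber cover against its spring catch

### The arm

A 6-joint arm with a two-finger parallel gripper is mounted at the origin on the work surface. World frame = base frame: x ahead of the robot, y to its left, z up, the work surface at z = 0. Lengths are in m, angles in rad, forces in N, time in s.
With the tool pointing down it reaches from about 0.25 to 0.8 m from the base axis. Payload 8.5 kg.
Tool frame: the origin (TCP) lies midway between the tips of the shut fingers; the grasp point (between the pads) lies 19 mm behind it; z points along the fingers, x is the direction in which the jaws open and shut, and the axes are right-handed (so a half turn about z gives the same grasp; the last joint's range is limited). The gripper opens to 85 mm and grips with 20 to 120 N. Pads are 22 mm wide; open, the fingers measure 114 mm over their backs; the gripper's body (76 mm by 85 mm) begins 54 mm behind the grasp point. The pads swing forward as they close: fully open they stand 13 mm farther back than shut.
Start: joints at [1.32, 0.238, -0.013, 1.319, 0, 1.571], TCP at [0.13, 0.509, 0.195] pointing down, gripper open.
Joint ranges: [-2.66, 2.66], [-1.03, 1.9], [-1.14, 1.46], [-1.82, 2.27], [-1.45, 1.34], [-3.14, 3.14]. Speed limits (rad/s): [2.22, 2.22, 2.79, 3.14, 3.14, 3.14].

### API

Orientations are given as a unit quaternion [x, y, z, w].
In Python, from bench import manip gives the robot as it stands.
- The arm moves only by the shell command python3 -m inch 'ROWS'. ROWS is JSON, a list of rows, each an object with "claw": the finger opening in mm, from 0 to 85.4; "translation": the shift along the tool's x, y, z in mm, a list of three; "rot": the turn, a rotation vector about the tool's x, y, z in rad, a list of three. A call has 1 to 5 rows; each row shifts and turns the commanded pose from where the row before left it, along the tool's axes as they then stand; what a row does not reach is not made up. A row lasts 1/10 s, in which the tool goes at most 50 mm and 8.59 degrees, less where a joint would pass 70% of its speed; a pose out of reach is approached as far as the arm can. A call is refused whole if a number of a shift passes 50 or a number of a turn 0.15, either way. A call with a gripper value outside its range is refused whole. The fingers move at their own pace and stop on an object; the grip force is fixed at half the most. Time passes only in rows, so rows that do not move let the fingers close. It gives the time, the measured TCP pose, the force and the opening at its end, in the units of the state.
- manip.state(): the state, without advancing time (a new reading comes with each control period).
- manip.camera(name): name is "scene" or "top" or "wrist"; returns the picture (420x560x3 uint8, red, green, blue); there is no depth.
- manip.get_calibration(name): a dict with "fx", "fy", "cx", "cy" (pixels), "k1" (the pictures are not rectified: a ray, as slopes to the right and down, at radius r is drawn at 1 + k1 r^2 times it, then the intrinsics apply), "xyz" and "rotation" of the camera in the world. Camera axes: x right, y down, z forward; pixel columns grow to the right and rows downward; lengths in m; the calibration is good to about 2 mm. A picture is of the moment at which its call begins: read the wrist's pose just before it. get_calibration takes no time and is no camera call; for the wrist camera it gives the pose at the moment of the call.
- manip.hand_in(): hands the job in, once; it reports no verdict.
The state is a dict: "time": time; "joints": joint angles; "qd": joint speeds; "tau": joint torques, N m; "position": TCP position; "ee_rot": TCP orientation; "contact_force": force on the tool from outside, world axes, zero at the start; "torque": the same for the moment, N m; "finger_gap": opening from 0.0 (shut) to 1.0 (fully open).
Only numpy, scipy, OpenCV 4.12 (cv2) and the standard library are available. Lean on these libraries where they do the work, as an engineer would, in place of code of your own. Each camera call takes 0.05 s, during which the arm holds its last target.

### The job

Lock the analyser's chamber cover: press the red spring catch bar down with one fingertip and, while you keep it down, push the bolt's yellow thumb piece with the other finger until the bolt is fully home in the keeper of the cover. Then let go so that the red bar springs up again, and take the hand away. Press and push gently, and leave the vial, tin, mouse and tray where they are, neither moved nor picked up.

Things in the scene. Friction and masses are not known exactly. Their poses are not given: they have to be found in the camera images.
- analyser: White analyser fixed to the bench: base 320 x 340 mm, deck at z = 85 mm, light-blue cover (to z = 133 mm) on the far part. Origin on the bench below the middle of the lock; x = the bolt's locking direction, from the front edge (x = -85 mm) to the cover face (+90 mm); z up. Lock: red catch bar at y = +32 mm, bolt at y = -32 mm, both along x; between them nothing is higher than z = 113 mm.
- catch_bar (a point): Red bar 110 (x) x 28 mm (y), pressed straight down anywhere along it; a fingertip may slide along it. This point: centre of its top face, z = 130 mm when up; axes as the analyser. Spring: 2 N at first, 6 N at the end of its 11 mm travel. Its tooth blocks the bolt until it is pressed 5 mm; let go, it springs up (with the bolt part-way, it stays caught under the bolt's lug).
- bolt_knob (a point): Yellow upright thumb piece of the bolt, 12 (x) x 28 (y) x 40 mm tall. This point: middle of the top edge of its rear face (faces -x; push it towards +x), z = 146 mm, 16 mm above the released bar; axes as the analyser. The bolt behind it is below z = 108 mm, so a fingertip level with the pressed bar clears it. Bar and thumb piece: 36 mm between near sides, 92 mm over far sides.
- bolt (a joint): Bolt position in m: 0 fully back (rear face of the thumb piece at the analyser's x = -10 mm), 0.042 fully home in the dark steel keeper before the cover (keeper's top at z = 111 mm). Starts at 0 to 0.006. About 1.5 N of friction; stays where left. Blocked at 0.008 while the bar is up; beyond 0.038 the bar can rise behind it and locks it home.
- catch (a joint): How far the catch bar is pressed, in m: 0 is up (at rest), 0.011 fully down; 0.005 and more frees the bolt, 0.007 to 0.010 is a good depth.
- vial: Bystander: capped glass vial, 26 mm in diameter, 50 mm tall, standing loose on the analyser's deck beside the lock. Origin at the centre of its underside.
- tin: Bystander: round aluminium sample tin, 41 mm in diameter, 24 mm tall, loose on the deck at the other side of the lock. Origin at the centre of its underside.
- mouse: Bystander: black cordless mouse, 100 x 60 x 33 mm, on the bench beside the analyser. Origin at the centre of its underside.
- tray: Bystander: small blue open tray, 90 x 70 x 22 mm, on the bench beside the analyser. Origin at the centre of its underside.

How it is judged:
On the way:
1. a finger holds the catch bar down while a finger pushes the bolt through the middle of its travel (value of joint catch above 0.004 m and value of joint bolt between 0.012 and 0.038 m and contact force between the fingers and catch above 0.5 N and contact force between the fingers and bolt above 0.2 N), for 0.05 s.
At the end, for the whole second after the job is handed in: The bolt is home (joint bolt over 36.5 of 42 mm), the catch bar is up again behind it (less than 2.5 mm down), and vial, tin, mouse and tray are within 20 mm of where they stood (value of joint bolt above 0.0365 m and value of joint catch below 0.0025 m and distance of each of vial, tin, mouse, tray from where it was at the start of the episode below 0.02 m); the robot touches nothing.
It fails at once if a bystander is pushed, lifted or carried more than 20 mm, or the vial or tin is tipped over (distance of any of vial, tin, mouse, tray from where it was at the start of the episode above 0.02 m or angle between any of vial, tin's own z axis and vertical above 0.5 rad).
It fails at once if the catch bar or the thumb piece is forced or squeezed with more than 45 N (contact force between the fingers and catch above 45 N or contact force between the fingers and bolt above 45 N).
It also fails if it takes over 32 s, if anything falls off the work surface, if the arm or the gripper's body presses on something with over 40 N, if the wrist force passes 120 N, or if a joint passes its speed limit or range.

## Working session

There is one attempt and no reset: what is moved stays moved. The work goes in short steps, Python scripts to look and compute and a shell command to move; the robot and the scene stay as the last step left them, time stands still between calls to the robot, and variables do not carry over. Pictures are saved under pics/ and viewed, and the job is handed in when it is done.

```bash
mkdir -p pics; ls; python3 - <<'E'
from bench import manip
import cv2, json
s=manip.state(); print(s)
for n in ["scene","top","wrist"]:
    c=manip.get_calibration(n); print(n,c)
    im=manip.camera(n); cv2.imwrite(f"pics/{n}0.png",im[:,:,::-1])
E
```

```text
pics
{'time': 0.0, 'joints': array([ 1.31999713e+00,  2.38803679e-01, -1.42607209e-02,  1.31921420e+00,
       -3.86705921e-06,  1.57080541e+00]), 'qd': array([-0.00092535,  0.00016577,  0.00032968,  0.00099254,  0.00088186,
        0.00096968]), 'tau': array([-1.74331376e-04, -5.38774395e+01,  3.46439445e+01,  1.83673500e-02,
        4.81650363e-05,  3.55082662e-06]), 'position': array([0.13017618, 0.50811149, 0.19466315]), 'ee_rot': array([ 7.89995678e-01,  6.13111963e-01, -5.84305246e-04,  4.55932618e-04]), 'contact_force': array([ 0.31938098, -0.31414706,  0.2416004 ]), 'torque': array([ 5.32904486e-02, -1.59706654e-05, -2.22595017e-03]), 'finger_gap': 0.9999747146160377}
scene {'fx': 470.6827507733379, 'fy': 470.6827507733379, 'cx': 283.1140376325767, 'cy': 206.4034187771837, 'k1': -0.020421280361466537, 'xyz': array([ 1.37355467, -0.04609738,  0.7817673 ]), 'rotation': array([ 0.66996223,  0.61785545, -0.27556182, -0.30573017])}
top {'fx': 443.06972131406417, 'fy': 443.06972131406417, 'cx': 285.8654857818753, 'cy': 213.2751618459965, 'k1': -0.0951606565063809, 'xyz': array([0.40779162, 0.05271898, 1.00294097]), 'rotation': array([ 0.7044136 , -0.70183358,  0.07500544, -0.07486845])}
wrist {'fx': 322.25414273050865, 'fy': 322.25414273050865, 'cx': 280.393911208829, 'cy': 207.20615386266527, 'k1': -0.07776866940561986, 'xyz': array([0.0641608 , 0.52418627, 0.37352345]), 'rotation': array([0.78254774, 0.60712971, 0.0843987 , 0.10903859])}
```

View pics/scene0.png

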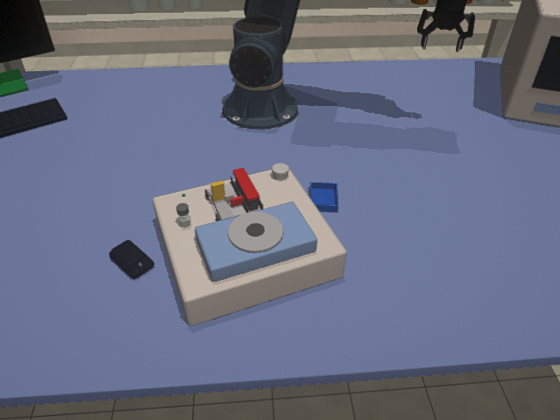

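View pics/top0.png

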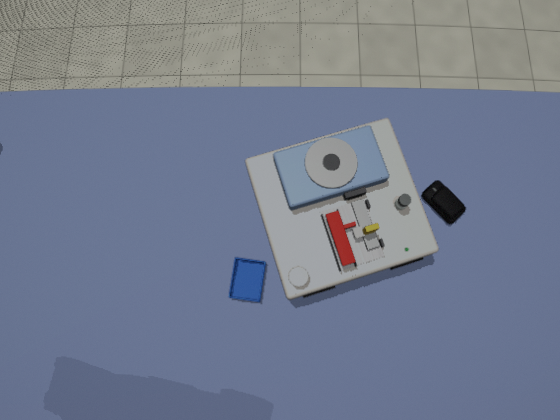

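View pics/wrist0.png

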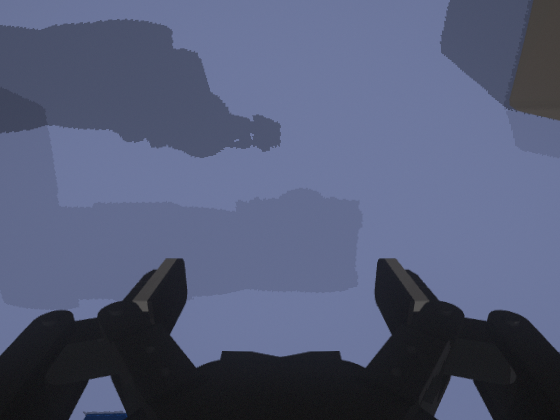

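The top picture shows the analyser at about (340,208), with the red bar near (341,240), the thumb piece near (371,228), the tin at (299,277), the vial at (403,202), the tray at (248,280) and the mouse at (443,201). I'll enlarge the lock.

```bash
python3 - <<'E'
import cv2
im=cv2.imread("pics/top0.png")[110:300,240:440]
cv2.imwrite("pics/topc.png",cv2.resize(im[70:190,60:180],None,fx=5,fy=5,interpolation=cv2.INTER_CUBIC))
im=cv2.imread("pics/scene0.png")[155:235,165:305]
cv2.imwrite("pics/scenec.png",cv2.resize(im,None,fx=5,fy=5,interpolation=cv2.INTER_CUBIC))
E
```

```text
(no output)
```

View pics/topc.png

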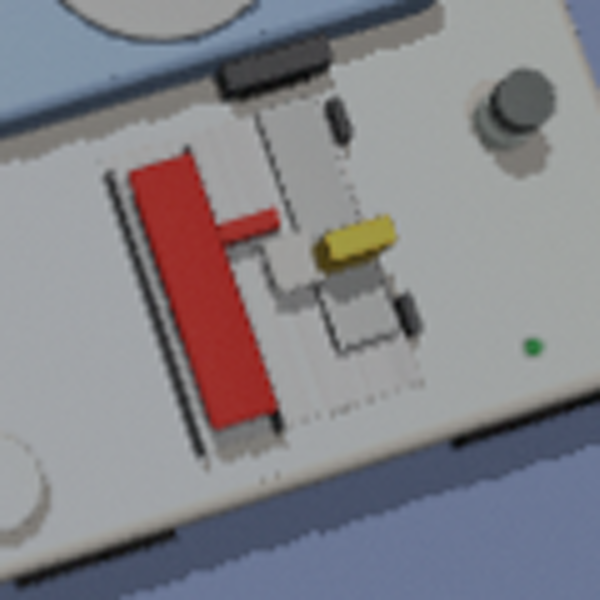

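View pics/scenec.png

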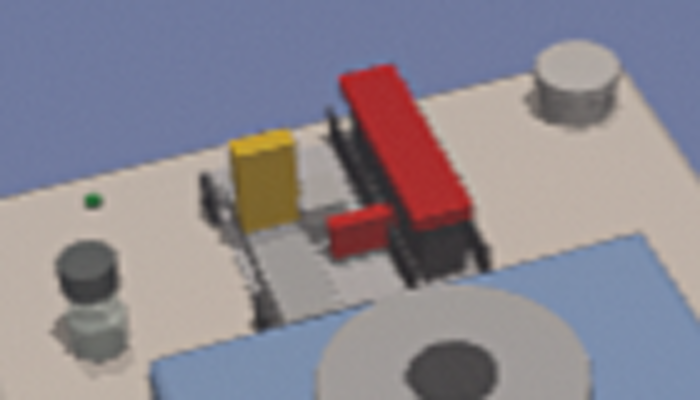

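```bash
cat > h.py <<'E'
import numpy as np, cv2
from scipy.spatial.transform import Rotation as R
from bench import manip
def ray(name,uv,cal=None):
    c=cal or manip.get_calibration(name)
    d=np.array([(uv[0]-c["cx"])/c["fx"],(uv[1]-c["cy"])/c["fy"]]); u=d.copy()
    for _ in range(20): u=d/(1+c["k1"]*(u@u))
    return np.array(c["xyz"]), R.from_quat(c["rotation"]).apply([u[0],u[1],1])
def onz(name,uv,z,cal=None):
    o,d=ray(name,uv,cal); return o+d*(z-o[2])/d[2]
def proj(name,P,cal=None):
    c=cal or manip.get_calibration(name)
    p=R.from_quat(c["rotation"]).inv().apply(np.atleast_2d(P)-c["xyz"]); u=p[:,:2]/p[:,2:]
    u=u*(1+c["k1"]*(u**2).sum(1))[:,None]
    return u*[c["fx"],c["fy"]]+[c["cx"],c["cy"]]
E
python3 - <<'E'
from h import *
T=lambda x,y:(300+(x+.5)/5-.5,180+(y+.5)/5-.5)
S=lambda x,y:(165+(x+.5)/5-.5,155+(y+.5)/5-.5)
np.set_printoptions(precision=4,suppress=True)
t=[onz("top",T(*p),.130) for p in [(130,173),(188,153),(276,408),(213,430)]]
s=[onz("scene",S(*p),.130) for p in [(411,224),(471,210),(395,66),(341,76)]]
# scene: far end(cover side) near camera
print("top",np.array(t),np.mean(t,0)); print("scene",np.array(s),np.mean(s,0))
for q in (t,[s[1],s[0],s[3],s[2]]):
    a=(q[0]+q[1])/2-(q[3]+q[2])/2; print("yaw",np.degrees(np.arctan2(a[1],a[0])),np.linalg.norm(a), np.linalg.norm(q[0]-q[1]))
print("yellow top", [onz("top",T(*p),.146)[:2] for p in [(328,240),(392,217),(397,238),(332,260)]])
print("yellow scene", [onz("scene",S(*p),.146)[:2] for p in [(229,142),(290,129),(297,143),(234,155)]])
E
```

```text
top [[ 0.5944 -0.0272  0.13  ]
 [ 0.6027 -0.0508  0.13  ]
 [ 0.4996 -0.0837  0.13  ]
 [ 0.4909 -0.0585  0.13  ]] [ 0.5469 -0.0551  0.13  ]
scene [[ 0.6089 -0.0531  0.13  ]
 [ 0.6016 -0.0272  0.13  ]
 [ 0.4961 -0.0575  0.13  ]
 [ 0.502  -0.0823  0.13  ]] [ 0.5522 -0.055   0.13  ]
yaw 17.24981412362295 0.10817330059512686 0.02504986852636786
yaw 15.62956722553992 0.11029056337827374 0.026897209465339685
yellow top [array([ 0.5642, -0.1036]), array([ 0.5736, -0.1294]), array([ 0.5651, -0.1311]), array([ 0.5563, -0.1049])]
yellow scene [array([ 0.5672, -0.1299]), array([ 0.5601, -0.1037]), array([ 0.5701, -0.1006]), array([ 0.5764, -0.1275])]
```

```bash
python3 -m inch '[{"claw":50,"translation":[-15,17,0],"rot":[0,0,0]},{"claw":50,"translation":[-30,33,0],"rot":[0,0,0]},{"claw":50,"translation":[-30,33,0],"rot":[0,0,0]},{"claw":50,"translation":[-30,33,0],"rot":[0,0,0]},{"claw":50,"translation":[-30,33,0],"rot":[0,0,0]}]'; python3 -c "
from h import *
T=lambda x,y:(300+(x+.5)/5-.5,180+(y+.5)/5-.5)
print('vial cap',onz('top',T(525,98),.135)); print('tin',onz('top',(299.5,276.5),.109))
print('front edge',onz('top',T(0,578),.085),onz('top',T(595,400),.085),'keeper',onz('top',T(275,68),.111))"
```

```text
time: 0.65
position: [0.2415, 0.3392, 0.1951]
ee_rot: [0.79, 0.613, -0.0, 0.0]
contact_force: [1.4, 0.9, -0.5]
finger_gap: 0.582
vial cap [ 0.62508751 -0.18832557  0.135     ]
tin [0.4708641  0.02507267 0.109     ]
front edge [0.43444015 0.02419898 0.085     ] [ 0.5075532  -0.22527102  0.085     ] keeper [ 0.64345242 -0.09026828  0.111     ]
```

```bash
python3 -m inch '[{"claw":50,"translation":[-30,33,0],"rot":[0,0,0]},{"claw":50,"translation":[-30,33,0],"rot":[0,0,0]},{"claw":50,"translation":[-30,33,0],"rot":[0,0,0]},{"claw":50,"translation":[-30,33,0],"rot":[0,0,0]},{"claw":50,"translation":[-30,33,0],"rot":[0,0,0]}]'; python3 -m inch '[{"claw":50,"translation":[-30,33,0],"rot":[0,0,0]},{"claw":50,"translation":[-30,33,0],"rot":[0,0,0]},{"claw":50,"translation":[-30,33,0],"rot":[0,0,0]},{"claw":50,"translation":[-30,33,0],"rot":[0,0,-0.1]},{"claw":50,"translation":[0,0,0],"rot":[0,0,-0.14]}]'; python3 -m inch '[{"claw":50,"translation":[0,0,0],"rot":[0,0,-0.14]},{"claw":50,"translation":[0,0,0],"rot":[0,0,-0.14]},{"claw":50,"translation":[0,0,0],"rot":[0,0,-0.019]},{"claw":50,"translation":[0,0,0],"rot":[0,0,0]}]'
python3 - <<'E'
from h import *
s=manip.state(); print(s["position"],s["ee_rot"],s["finger_gap"], R.from_quat(s["ee_rot"]).as_matrix())
for n in ["wrist","top"]:
    c=manip.get_calibration(n); print(c["xyz"],c["rotation"]); cv2.imwrite(f"pics/{n}1.png",manip.camera(n)[:,:,::-1])
im=cv2.imread("pics/top1.png")[180:300,300:420]
cv2.imwrite("pics/topc1.png",cv2.resize(im,None,fx=5,fy=5,interpolation=cv2.INTER_CUBIC))
E
```

```text
time: 1.15
position: [0.3643, 0.1528, 0.1954]
ee_rot: [0.79, 0.613, 0.0, 0.0]
contact_force: [0.4, 0.6, 0.0]
finger_gap: 0.585
time: 1.65
position: [0.4642, 0.0016, 0.1948]
ee_rot: [0.711, 0.703, -0.0, 0.001]
contact_force: [0.3, 0.9, 0.7]
finger_gap: 0.586
time: 2.05
position: [0.4617, 0.0055, 0.1952]
ee_rot: [0.599, 0.8, -0.0, -0.0]
contact_force: [0.3, 0.3, -0.1]
finger_gap: 0.585
[0.46168974 0.00554086 0.19519228] [ 5.99399729e-01  8.00449834e-01 -1.32660756e-04 -1.01091260e-04] 0.5846681957933123 [[-2.81439910e-01  9.59578800e-01 -3.20870607e-04]
 [ 9.59578854e-01  2.81439895e-01 -9.11884119e-05]
 [ 2.80332298e-06 -3.33564708e-04 -9.99999944e-01]]
[ 0.39629506 -0.01530615  0.37400203] [0.59386913 0.79264571 0.11062757 0.08242438]
[0.40779162 0.05271898 1.00294097] [ 0.7044136  -0.70183358  0.07500544 -0.07486845]
```

View pics/wrist1.png

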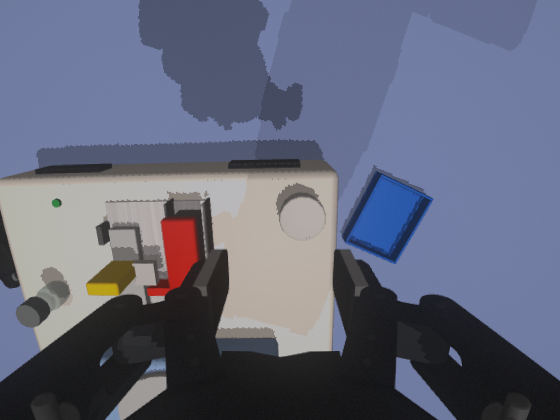

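View pics/topc1.png

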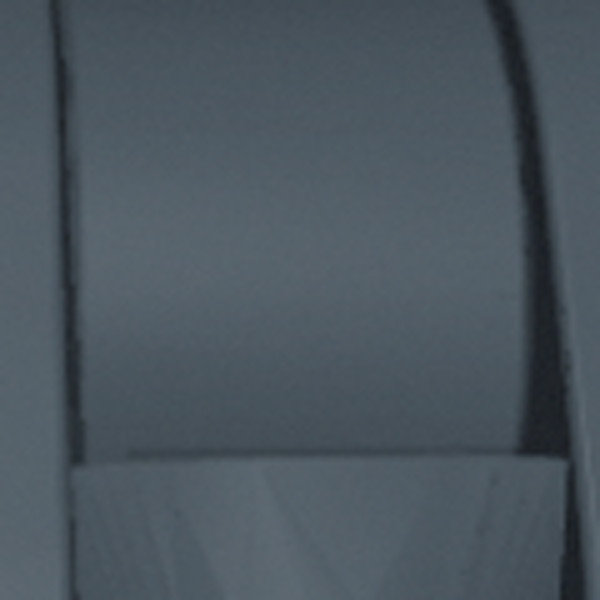

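```bash
python3 - <<'E'
import cv2
im=cv2.imread("pics/wrist1.png")[195:315,75:235]
cv2.imwrite("pics/wc1.png",cv2.resize(im,None,fx=5,fy=5,interpolation=cv2.INTER_CUBIC))
E
```

```text
(no output)
```

View pics/wc1.png

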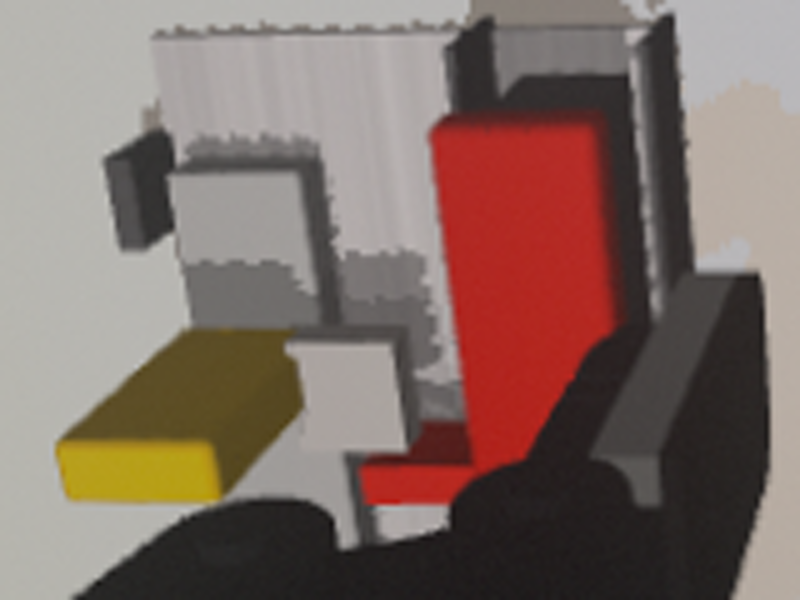

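```bash
python3 - <<'E'
from h import *
np.set_printoptions(precision=4,suppress=True)
W=lambda x,y:(75+(x+.5)/5-.5,195+(y+.5)/5-.5)
cal=manip.get_calibration("wrist")
k=[onz("wrist",W(*p),.146,cal) for p in [(57,440),(212,440),(68,500),(220,500)]]
b=[onz("wrist",W(*p),.130,cal) for p in [(433,130),(607,124),(470,465)]]
print(k,b)
d=b[2]-b[0]; print("yaw",np.degrees(np.arctan2(d[1],d[0])))
d=k[0]-k[1]; print("yaw knob",np.degrees(np.arctan2(d[1],d[0])))
ya=np.radians(16.5); X=np.array([np.cos(ya),np.sin(ya)]);Y=np.array([-X[1],X[0]])
rm=(b[0]+b[1])[:2]/2; km=(k[0]+k[1])[:2]/2
bc=rm+.055*X
print("bar c",bc,"knob",km, "rel",(bc-km)@X,(bc-km)@Y)
tc=manip.state()["position"][:2]
for nm,bb,kk in (("wrist",bc,km),("top",np.array([.5469,-.0551]),np.array([.5607,-.118])),("scene",np.array([.5522,-.055]),np.array([.5636,-.1168]))):
    print(nm,"lateral mid rel TCP",((bb+kk)/2-tc)@Y,"bar",(bb-tc)@Y,"knob",(kk-tc)@Y,"knob ahead",(kk-tc)@X)
E
```

```text
[array([ 0.5648, -0.1315,  0.146 ]), array([ 0.5566, -0.106 ,  0.146 ]), array([ 0.5756, -0.1286,  0.146 ]), array([ 0.5674, -0.1033,  0.146 ])] [array([ 0.5006, -0.0845,  0.13  ]), array([ 0.4916, -0.0575,  0.13  ]), array([ 0.5589, -0.0677,  0.13  ])]
yaw 16.12636571568449
yaw knob -72.26648631283445
bar c [ 0.5488 -0.0554] knob [ 0.5607 -0.1188] rel 0.006605805565218263 0.0641132831015118
wrist lateral mid rel TCP -0.11533733102423448 bar -0.08328068947347861 knob -0.1473939725749904 knob ahead 0.059542585655652645
top lateral mid rel TCP -0.11455242372154358 bar -0.08243783718148183 knob -0.14666701026160528 knob ahead 0.05976636045544594
scene lateral mid rel TCP -0.11509365380716534 bar -0.08384723653492579 knob -0.14634007107940483 knob ahead 0.06288775610020841
```

```bash
python3 -m inch '[{"claw":50,"translation":[-38,11,0],"rot":[0,0,0]},{"claw":50,"translation":[-38,12,0],"rot":[0,0,0]},{"claw":50,"translation":[-39,11,0],"rot":[0,0,0]},{"claw":50,"translation":[0,0,10],"rot":[0,0,0]},{"claw":50,"translation":[0,0,0],"rot":[0,0,0]}]'
python3 - <<'E'
from h import *
s=manip.state(); print(s["position"],s["ee_rot"],s["finger_gap"],s["contact_force"])
for n in ["wrist","scene"]:
    cv2.imwrite(f"pics/{n}2.png",manip.camera(n)[:,:,::-1])
im=cv2.imread("pics/scene2.png")[115:235,165:305]
cv2.imwrite("pics/sc2.png",cv2.resize(im,None,fx=5,fy=5,interpolation=cv2.INTER_CUBIC))
E
```

```text
time: 2.65
position: [0.5264, -0.0954, 0.1838]
ee_rot: [0.599, 0.8, -0.001, -0.001]
contact_force: [-0.5, -0.1, 0.2]
finger_gap: 0.588
[ 0.5263941  -0.09543089  0.183801  ] [ 5.99473800e-01  8.00393173e-01 -6.01388551e-04 -1.25305545e-03] 0.5881134205263038 [-0.53727105 -0.11882374  0.20352951]
```

View pics/wrist2.png

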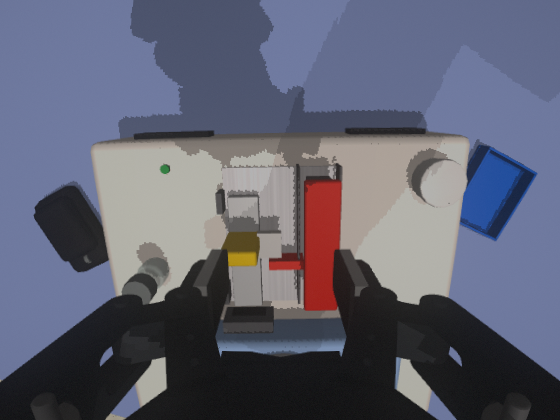

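View pics/sc2.png

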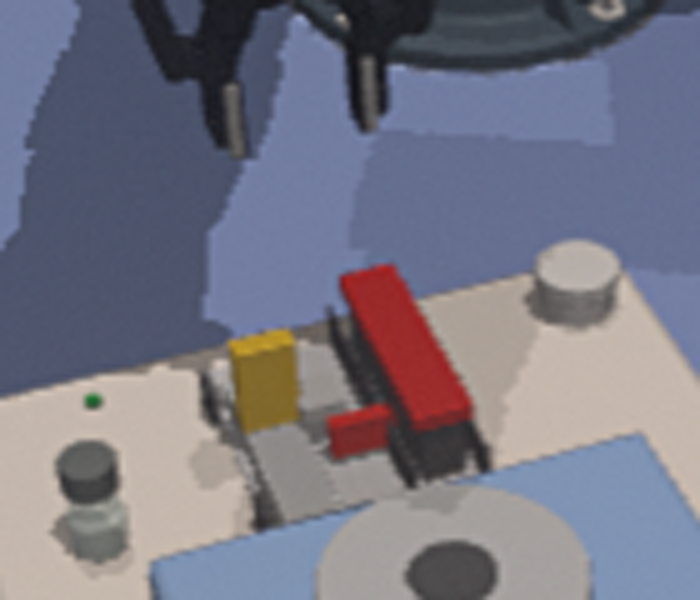

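```bash
python3 - <<'E'
from h import *
np.set_printoptions(precision=4,suppress=True)
s=manip.state(); p=s["position"]; M=R.from_quat(s["ee_rot"]).as_matrix()
S=lambda x,y:(165+(x+.5)/5-.5,115+(y+.5)/5-.5)
for uv in [(240,157),(215,140),(365,131),(387,118)]:
    o,d=ray("scene",S(*uv)); o=M.T@(o-p); d=M.T@d
    for y in (0.011,):
        q=o+d*(y-o[1])/d[1]; print(uv,q)
wc=manip.get_calibration("wrist")
W=lambda *u:u
for uv in [(195,298),(226,250),(366,298),(334,250)]:
    o,d=ray("wrist",uv,wc); o=M.T@(o-p); d=M.T@d
    q=o+d*(-.005-o[2])/d[2]; print("w",uv,q)
E
python3 - <<'E'
import cv2
im=cv2.imread("pics/wrist2.png")[220:340,170:390]
cv2.imwrite("pics/wc2.png",cv2.resize(im,None,fx=3.6,fy=3.6,interpolation=cv2.INTER_CUBIC))
E
```

```text
(240, 157) [-0.0284  0.011  -0.0412]
(215, 140) [-0.0381  0.011  -0.0519]
(365, 131) [ 0.026   0.011  -0.0413]
(387, 118) [ 0.036   0.011  -0.0456]
w (195, 298) [-0.0542  0.039  -0.005 ]
w (226, 250) [-0.0333  0.0067 -0.005 ]
w (366, 298) [ 0.0514  0.0391 -0.005 ]
w (334, 250) [ 0.0299  0.0068 -0.005 ]
```

View pics/wc2.png

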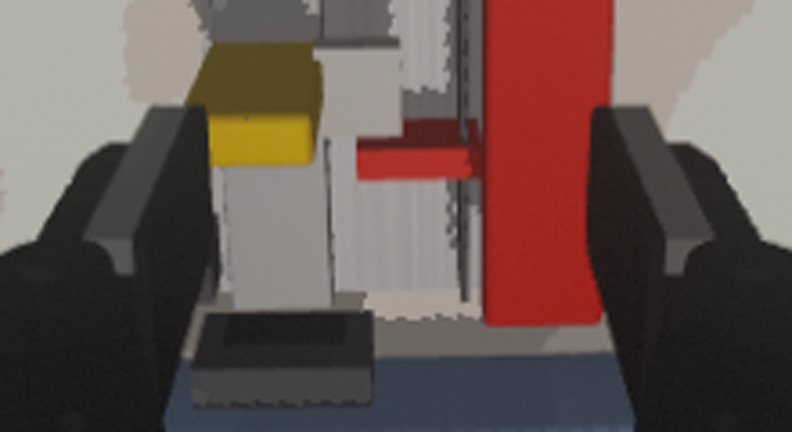

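```bash
python3 - <<'E'
from h import *
np.set_printoptions(precision=4,suppress=True)
s=manip.state(); p=s["position"]; M=R.from_quat(s["ee_rot"]).as_matrix()
print("time",s["time"])
wc=manip.get_calibration("wrist")
for uv in [(211.5,249.7),(227,250),(334.6,250),(350,250)]:
    o,d=ray("wrist",uv,wc); o=M.T@(o-p); d=M.T@d
    for y in (-.011,0,.011):
        q=o+d*(y-o[1])/d[1]; print("w",uv,q)
sc=manip.get_calibration("scene")
pts=[[x,y,z] for x in (-.025,.025) for y in (-.011,.011) for z in (0,-.02,-.04)]
print(np.c_[pts, (proj("scene",p+np.array(pts)@M.T)-[165,115])*5, proj("wrist",p+np.array(pts)@M.T,wc)])
E
```

```text
time 2.75
w (211.5, 249.7) [-0.0324 -0.011  -0.0456]
w (211.5, 249.7) [-0.0383  0.     -0.0202]
w (211.5, 249.7) [-0.0442  0.011   0.0052]
w (227, 250) [-0.0254 -0.011  -0.0458]
w (227, 250) [-0.0299  0.     -0.0205]
w (227, 250) [-0.0345  0.011   0.0049]
w (334.6, 250) [ 0.0227 -0.011  -0.0459]
w (334.6, 250) [ 0.0274  0.     -0.0206]
w (334.6, 250) [0.032  0.011  0.0047]
w (350, 250) [ 0.0297 -0.011  -0.046 ]
w (350, 250) [ 0.0356  0.     -0.0207]
w (350, 250) [0.0416 0.011  0.0046]
[[ -0.025   -0.011    0.     241.1263 205.5098 240.058  218.5303]
 [ -0.025   -0.011   -0.02   236.9708 167.3978 235.5092 230.2595]
 [ -0.025   -0.011   -0.04   232.7099 128.2853 229.8127 244.9795]
 [ -0.025    0.011    0.     254.4399 233.4068 241.3808 253.2626]
 [ -0.025    0.011   -0.02   250.3931 195.072  237.1733 268.3236]
 [ -0.025    0.011   -0.04   246.2419 155.714  231.9667 287.011 ]
 [  0.025   -0.011    0.     351.2074 182.2124 325.7522 218.4748]
 [  0.025   -0.011   -0.02   348.5205 144.3113 330.9252 230.1903]
 [  0.025   -0.011   -0.04   345.7666 105.4292 337.4013 244.8892]
 [  0.025    0.011    0.     366.001  209.3873 324.2957 253.1928]
 [  0.025    0.011   -0.02   363.464  171.2602 329.0865 268.2359]
 [  0.025    0.011   -0.04   360.8626 132.1301 335.0134 286.8963]]
```

```bash
python3 - <<'E'
from h import *
im=cv2.imread("pics/scene2.png")[20:220,150:350]
s=manip.state(); p=s["position"]; M=R.from_quat(s["ee_rot"]).as_matrix()
im=cv2.resize(im,None,fx=3,fy=3,interpolation=cv2.INTER_CUBIC)
for z,c in ((0,(0,255,0)),(-.02,(0,255,255)),(-.04,(255,255,0)),(-.073,(0,0,255)),(-.1,(255,0,255))):
    u=(proj("scene",p+M@[0,0,z])[0]-[150,20])*3; cv2.circle(im,tuple(int(v) for v in u),3,c,-1)
cv2.imwrite("pics/sc2b.png",im)
E
```

```text
(no output)
```

View pics/sc2b.png

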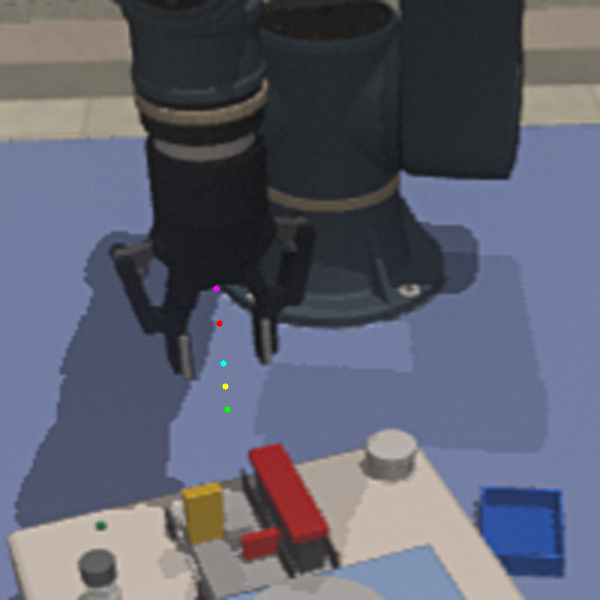

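```bash
python3 -m inch '[{"claw":50,"translation":[0,0,10],"rot":[0,0,0]},{"claw":50,"translation":[0,0,15],"rot":[0,0,0]},{"claw":50,"translation":[0,0,5],"rot":[0,0,0]},{"claw":50,"translation":[0,0,0],"rot":[0,0,0]}]'
python3 - <<'E'
from h import *
s=manip.state(); print(s["position"],s["ee_rot"],s["finger_gap"],s["contact_force"])
for n in ["wrist","scene"]:
    cv2.imwrite(f"pics/{n}3.png",manip.camera(n)[:,:,::-1])
im=cv2.imread("pics/scene3.png")[115:235,165:305]
cv2.imwrite("pics/sc3.png",cv2.resize(im,None,fx=5,fy=5,interpolation=cv2.INTER_CUBIC))
E
```

```text
time: 3.15
position: [0.5263, -0.0944, 0.1548]
ee_rot: [0.598, 0.802, -0.0, -0.001]
contact_force: [-0.6, 0.2, -0.1]
finger_gap: 0.587
[ 0.52634689 -0.09438295  0.15475696] [ 5.97952398e-01  8.01531356e-01 -3.25636208e-04 -5.56281654e-04] 0.5869983876252817 [-0.58245118  0.21525335 -0.1044772 ]
```

View pics/wrist3.png

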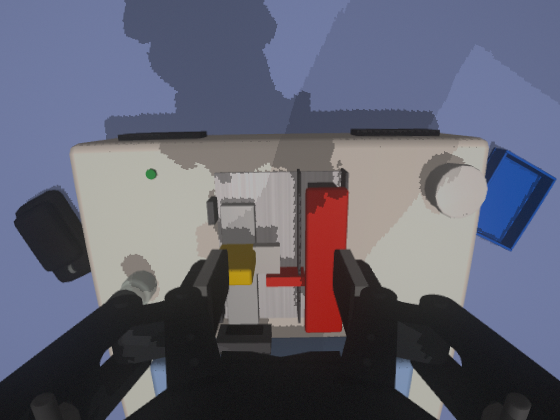

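View pics/sc3.png

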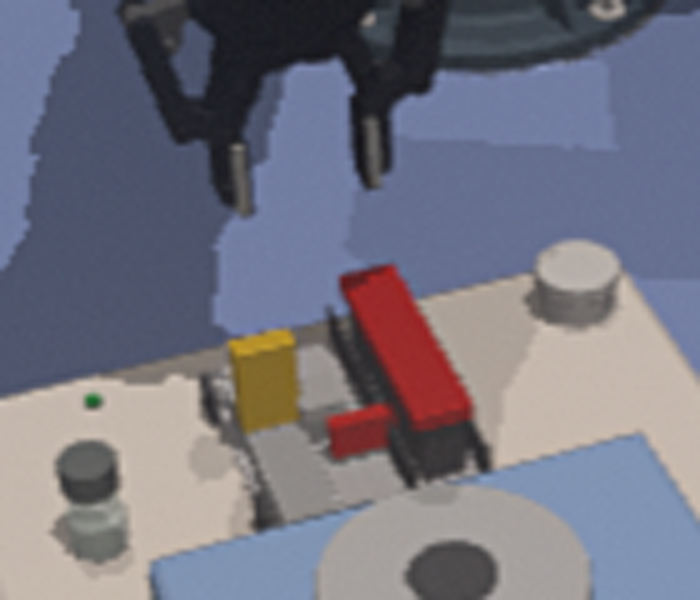

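```bash
python3 -m inch '[{"claw":50,"translation":[0,0,5],"rot":[0,0,0]},{"claw":50,"translation":[0,0,5],"rot":[0,0,0]},{"claw":50,"translation":[0,0,5],"rot":[0,0,0]},{"claw":50,"translation":[0,0,5],"rot":[0,0,0]},{"claw":50,"translation":[0,0,0],"rot":[0,0,0]}]'
python3 -m inch '[{"claw":50,"translation":[0,0,3],"rot":[0,0,0]},{"claw":50,"translation":[0,0,3],"rot":[0,0,0]},{"claw":50,"translation":[0,0,3],"rot":[0,0,0]},{"claw":50,"translation":[0,0,3],"rot":[0,0,0]},{"claw":50,"translation":[0,0,0],"rot":[0,0,0]}]'
python3 - <<'E'
from h import *
s=manip.state(); print(s["position"],s["ee_rot"],s["finger_gap"],s["contact_force"])
for n in ["wrist","scene"]:
    cv2.imwrite(f"pics/{n}4.png",manip.camera(n)[:,:,::-1])
im=cv2.imread("pics/scene4.png")[115:235,165:305]
cv2.imwrite("pics/sc4.png",cv2.resize(im,None,fx=5,fy=5,interpolation=cv2.INTER_CUBIC))
E
```

```text
time: 3.75
position: [0.5266, -0.095, 0.1345]
ee_rot: [0.598, 0.801, -0.0, -0.001]
contact_force: [0.1, 0.1, -0.6]
finger_gap: 0.587
time: 4.25
position: [0.5268, -0.095, 0.1228]
ee_rot: [0.598, 0.801, -0.0, -0.0]
contact_force: [-1.1, 0.1, 0.9]
finger_gap: 0.588
[ 0.52681221 -0.09501885  0.12284877] [ 5.98222407e-01  8.01330031e-01 -1.97501832e-04 -3.08336832e-04] 0.58843350622603 [-1.1440293   0.12643642  0.90891458]
```

View pics/wrist4.png

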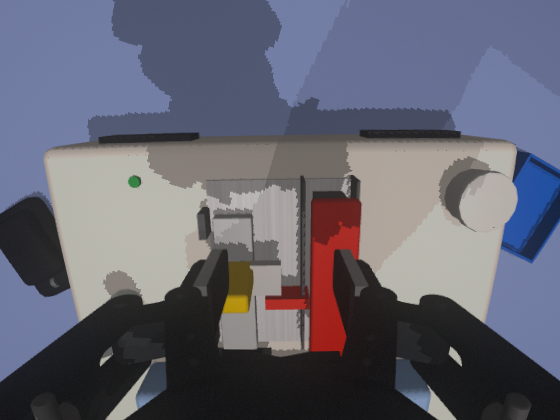

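View pics/sc4.png

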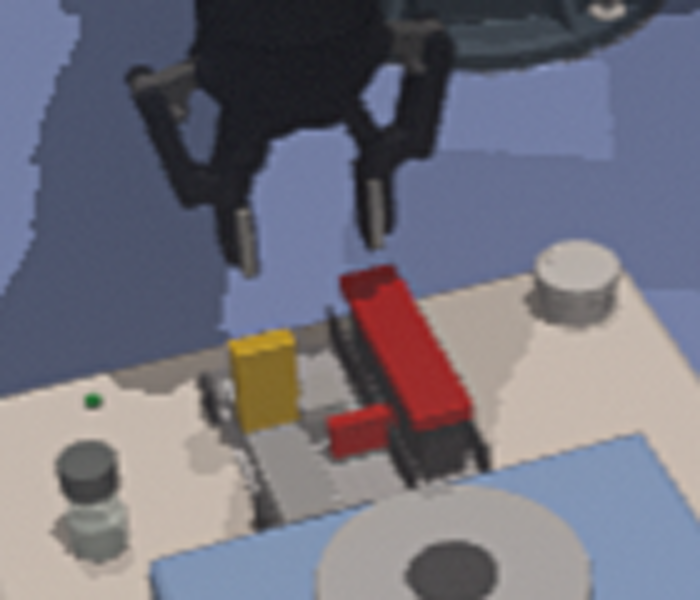

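```bash
python3 - <<'E'
from h import *
np.set_printoptions(precision=4,suppress=True)
s=manip.state(); p=s["position"]; M=R.from_quat(s["ee_rot"]).as_matrix()
S=lambda x,y:(165+(x+.5)/5-.5,115+(y+.5)/5-.5)
for uv in [(250,275),(373,248)]:
    o,d=ray("scene",S(*uv)); o=M.T@(o-p); d=M.T@d
    print(uv,o+d*(.0126-o[1])/d[1])
wc=manip.get_calibration("wrist")
for uv in [(211.5,249.7),(227,250),(334.6,250),(350,250)]:
    o,d=ray("wrist",uv,wc); o=M.T@(o-p); d=M.T@d
    print(uv,o+d*(-.0094-o[1])/d[1])
X=np.array([np.cos(.288),np.sin(.288)]);Y=np.array([-X[1],X[0]])
for q in ([.5488,-.0554],[.562,-.118]):
    r=np.array(q)-p[:2]; print(r@Y,r@X)
E
```

```text
(250, 275) [-0.0293  0.0126 -0.0435]
(373, 248) [ 0.0264  0.0126 -0.0434]
(211.5, 249.7) [-0.0333 -0.0094 -0.0419]
(227, 250) [-0.0261 -0.0094 -0.0422]
(334.6, 250) [ 0.0234 -0.0094 -0.0423]
(350, 250) [ 0.0305 -0.0094 -0.0424]
0.03186170086130231 0.03210807860610014
-0.031909311169214145 0.026983820161824698
```

```bash
python3 -m inch '[{"claw":50,"translation":[0,0,6],"rot":[0,0,0]},{"claw":50,"translation":[0,0,6],"rot":[0,0,0]},{"claw":50,"translation":[0,0,6],"rot":[0,0,0]},{"claw":50,"translation":[0,0,6],"rot":[0,0,0]},{"claw":50,"translation":[0,0,0],"rot":[0,0,0]}]'
python3 -m inch '[{"claw":50,"translation":[0,0,3],"rot":[0,0,0]},{"claw":50,"translation":[0,0,3],"rot":[0,0,0]},{"claw":50,"translation":[0,0,0],"rot":[0,0,0]}]'
python3 - <<'E'
from h import *
s=manip.state(); print(s["position"],s["ee_rot"],s["finger_gap"],s["contact_force"])
for n in ["scene"]:
    cv2.imwrite(f"pics/{n}5.png",manip.camera(n)[:,:,::-1])
im=cv2.imread("pics/scene5.png")[115:235,165:305]
cv2.imwrite("pics/sc5.png",cv2.resize(im,None,fx=5,fy=5,interpolation=cv2.INTER_CUBIC))
E
```

```text
time: 4.85
position: [0.5264, -0.095, 0.0982]
ee_rot: [0.598, 0.801, -0.0, -0.001]
contact_force: [0.0, -0.2, 0.1]
finger_gap: 0.59
time: 5.15
position: [0.5269, -0.095, 0.093]
ee_rot: [0.598, 0.801, -0.0, -0.0]
contact_force: [-0.8, 0.6, 0.4]
finger_gap: 0.587
[ 0.52694803 -0.09504125  0.09299592] [ 5.98207910e-01  8.01340910e-01 -1.31087379e-04 -1.56874150e-04] 0.5873704976433329 [-0.78298452  0.6113735   0.43478064]
```

View pics/sc5.png

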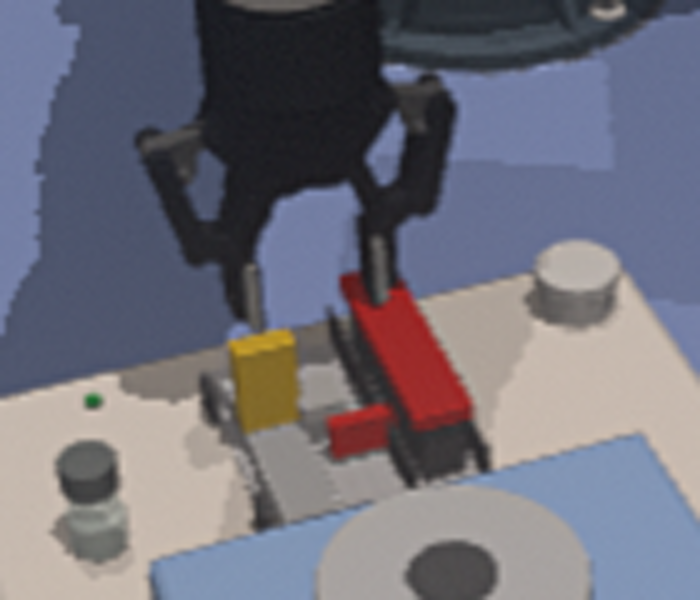

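```bash
for i in 1; do python3 -m inch '[{"claw":50,"translation":[0,0,2],"rot":[0,0,0]},{"claw":50,"translation":[0,0,2],"rot":[0,0,0]},{"claw":50,"translation":[0,0,0],"rot":[0,0,0]}]'; python3 -m inch '[{"claw":50,"translation":[0,0,2],"rot":[0,0,0]},{"claw":50,"translation":[0,0,0],"rot":[0,0,0]}]';python3 -m inch '[{"claw":50,"translation":[0,0,2],"rot":[0,0,0]},{"claw":50,"translation":[0,0,0],"rot":[0,0,0]}]'; done
```

```text
time: 5.5
position: [0.5273, -0.0951, 0.0893]
ee_rot: [0.598, 0.801, 0.0, 0.0]
contact_force: [0.1, -0.7, 2.4]
finger_gap: 0.584
time: 5.7
position: [0.5273, -0.0951, 0.0873]
ee_rot: [0.598, 0.801, 0.0, 0.0]
contact_force: [0.6, 0.1, 2.7]
finger_gap: 0.586
time: 5.9
position: [0.5273, -0.0951, 0.0853]
ee_rot: [0.598, 0.801, 0.0, 0.0]
contact_force: [0.7, -0.5, 3.1]
finger_gap: 0.584
```

```bash
python3 -m inch '[{"claw":50,"translation":[0,0,2],"rot":[0,0,0]},{"claw":50,"translation":[0,0,2],"rot":[0,0,0]},{"claw":50,"translation":[0,0,0],"rot":[0,0,0]}]'; python3 -m inch '[{"claw":50,"translation":[0,0,1],"rot":[0,0,0]},{"claw":50,"translation":[0,0,0],"rot":[0,0,0]},{"claw":50,"translation":[0,0,0],"rot":[0,0,0]}]'
python3 - <<'E'
from h import *
cv2.imwrite("pics/scene6.png",manip.camera("scene")[:,:,::-1])
im=cv2.imread("pics/scene6.png")[115:235,165:305]
cv2.imwrite("pics/sc6.png",cv2.resize(im,None,fx=5,fy=5,interpolation=cv2.INTER_CUBIC))
E
```

```text
time: 6.2
position: [0.5273, -0.0951, 0.0812]
ee_rot: [0.598, 0.801, 0.0, 0.0]
contact_force: [0.7, 0.4, 5.8]
finger_gap: 0.586
time: 6.5
position: [0.5273, -0.0951, 0.0805]
ee_rot: [0.598, 0.801, 0.0, 0.0]
contact_force: [0.4, 0.1, 4.5]
finger_gap: 0.585
```

View pics/sc6.png

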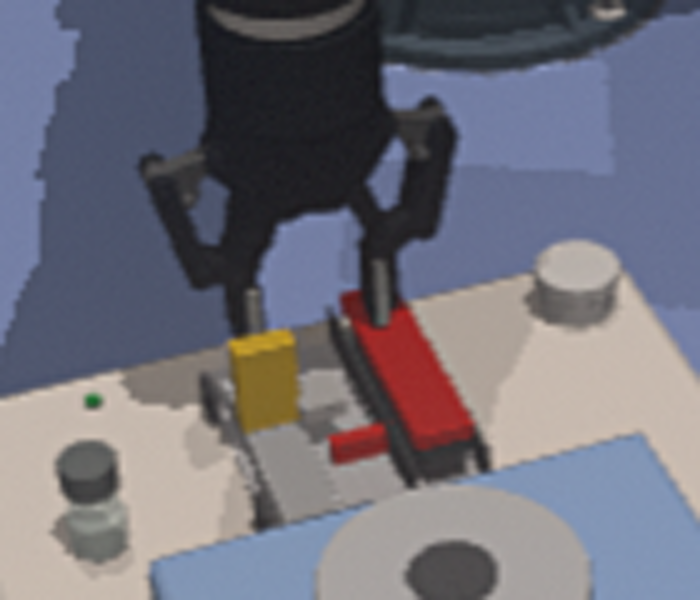

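```bash
python3 -m inch '[{"claw":50,"translation":[0,2,-0.5],"rot":[0,0,0]},{"claw":50,"translation":[0,3,0],"rot":[0,0,0]},{"claw":50,"translation":[0,3,0],"rot":[0,0,0]},{"claw":50,"translation":[0,3,0],"rot":[0,0,0]},{"claw":50,"translation":[0,0,0],"rot":[0,0,0]}]'; python3 -m inch '[{"claw":50,"translation":[0,2,0],"rot":[0,0,0]},{"claw":50,"translation":[0,2,0],"rot":[0,0,0]},{"claw":50,"translation":[0,2,0],"rot":[0,0,0]}]'; python3 -m inch '[{"claw":50,"translation":[0,2,0],"rot":[0,0,0]},{"claw":50,"translation":[0,2,0],"rot":[0,0,0]},{"claw":50,"translation":[0,2,0],"rot":[0,0,0]}]'
```

```text
time: 7.05
position: [0.5371, -0.0919, 0.0806]
ee_rot: [0.598, 0.801, -0.0, -0.001]
contact_force: [-2.3, -0.6, 5.7]
finger_gap: 0.592
time: 7.35
position: [0.5421, -0.0903, 0.0806]
ee_rot: [0.598, 0.801, -0.001, -0.001]
contact_force: [-3.7, -1.2, 5.5]
finger_gap: 0.582
time: 7.65
position: [0.5478, -0.0886, 0.0805]
ee_rot: [0.598, 0.801, -0.001, -0.001]
contact_force: [-5.4, -0.1, 5.4]
finger_gap: 0.586
```

```bash
python3 -m inch '[{"claw":50,"translation":[0,2,0],"rot":[0,0,0]},{"claw":50,"translation":[0,2,0],"rot":[0,0,0]},{"claw":50,"translation":[0,0,0],"rot":[0,0,0]}]'; python3 - <<'E'
from h import *
cv2.imwrite("pics/scene7.png",manip.camera("scene")[:,:,::-1])
im=cv2.imread("pics/scene7.png")[115:235,165:305]
cv2.imwrite("pics/sc7.png",cv2.resize(im,None,fx=5,fy=5,interpolation=cv2.INTER_CUBIC))
E
```

```text
time: 7.95
position: [0.5519, -0.0873, 0.0805]
ee_rot: [0.598, 0.801, -0.001, -0.001]
contact_force: [-3.8, -0.2, 5.6]
finger_gap: 0.586
```

View pics/sc7.png

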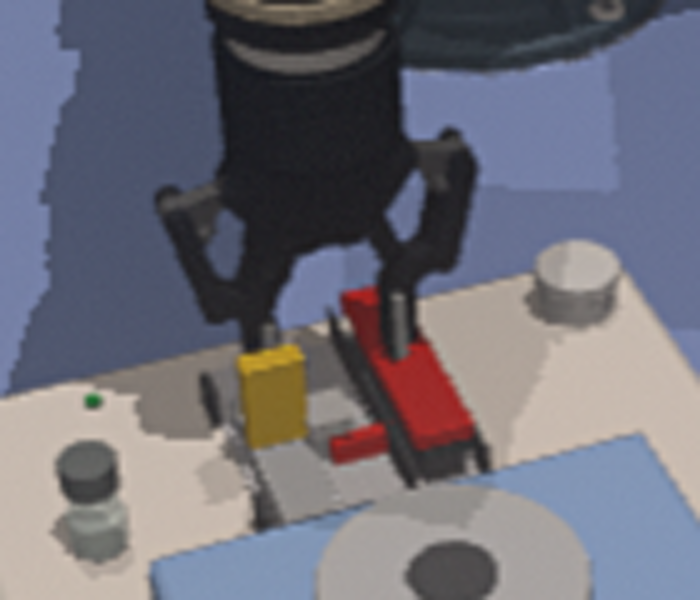

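The bolt is moving: the thumb piece's top-left corner went from (229,342) to about (239,355) in the crop. The bar is still down under the other finger, so I'll keep pushing.

```bash
python3 -m inch '[{"claw":50,"translation":[0,2,0],"rot":[0,0,0]},{"claw":50,"translation":[0,3,0],"rot":[0,0,0]},{"claw":50,"translation":[0,3,0],"rot":[0,0,0]}]'; python3 -m inch '[{"claw":50,"translation":[0,3,0],"rot":[0,0,0]},{"claw":50,"translation":[0,3,0],"rot":[0,0,0]}]'; python3 -m inch '[{"claw":50,"translation":[0,3,0],"rot":[0,0,0]},{"claw":50,"translation":[0,2,0],"rot":[0,0,0]},{"claw":50,"translation":[0,0,0],"rot":[0,0,0]}]'; python3 - <<'E'
from h import *
S=lambda x,y:(165+(x+.5)/5-.5,115+(y+.5)/5-.5)
X=np.array([.959,.284])
a,b=[onz("scene",S(*p),.146)[:2] for p in [(229,342),(239,355)]]; print("at pic7 moved",(b-a)@X)
cv2.imwrite("pics/scene8.png",manip.camera("scene")[:,:,::-1])
im=cv2.imread("pics/scene8.png")[115:235,165:305]
cv2.imwrite("pics/sc8.png",cv2.resize(im,None,fx=5,fy=5,interpolation=cv2.INTER_CUBIC))
E
```

```text
time: 8.3
position: [0.5592, -0.085, 0.0805]
ee_rot: [0.598, 0.801, -0.001, -0.001]
contact_force: [-4.8, -1.6, 5.7]
finger_gap: 0.586
time: 8.5
position: [0.5649, -0.0834, 0.0804]
ee_rot: [0.598, 0.801, -0.001, -0.001]
contact_force: [-5.6, -0.7, 5.2]
finger_gap: 0.584
time: 8.8
position: [0.5701, -0.0818, 0.0804]
ee_rot: [0.598, 0.801, -0.001, -0.001]
contact_force: [-3.6, -0.5, 5.2]
finger_gap: 0.585
at pic7 moved 0.01022605757318981
```

View pics/sc8.png

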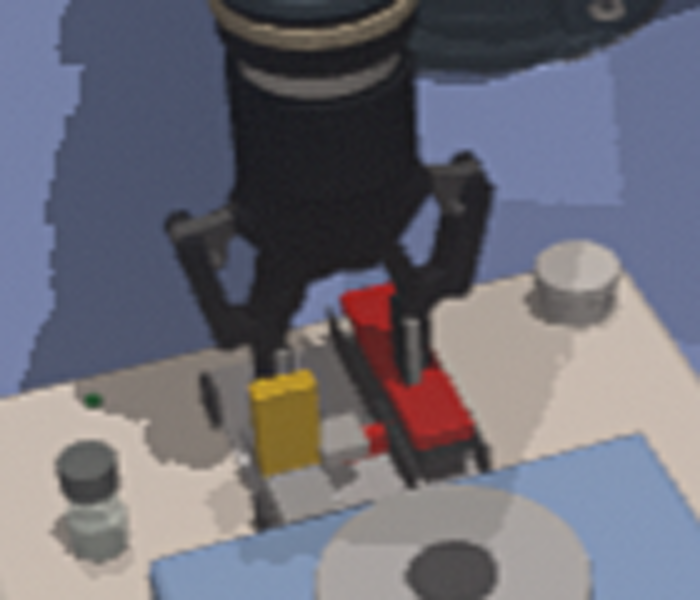

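```bash
python3 -m inch '[{"claw":50,"translation":[0,2,0],"rot":[0,0,0]},{"claw":50,"translation":[0,2,0],"rot":[0,0,0]},{"claw":50,"translation":[0,0,0],"rot":[0,0,0]}]'; python3 -m inch '[{"claw":50,"translation":[0,2,0],"rot":[0,0,0]},{"claw":50,"translation":[0,0,0],"rot":[0,0,0]}]'; python3 -m inch '[{"claw":50,"translation":[0,1.5,0],"rot":[0,0,0]},{"claw":50,"translation":[0,0,0],"rot":[0,0,0]}]'; 
```

```text
time: 9.15
position: [0.5741, -0.0807, 0.0805]
ee_rot: [0.598, 0.801, -0.001, -0.001]
contact_force: [-3.7, -1.2, 4.4]
finger_gap: 0.59
time: 9.35
position: [0.5761, -0.0802, 0.0804]
ee_rot: [0.598, 0.801, -0.001, -0.001]
contact_force: [-5.8, 0.4, 3.7]
finger_gap: 0.588
time: 9.55
position: [0.5776, -0.0798, 0.0805]
ee_rot: [0.598, 0.801, -0.0, -0.001]
contact_force: [-4.9, -0.1, 3.6]
finger_gap: 0.588
```

```bash
python3 -m inch '[{"claw":50,"translation":[0,1.5,0],"rot":[0,0,0]},{"claw":50,"translation":[0,0,0],"rot":[0,0,0]}]'; python3 - <<'E'
from h import *
cv2.imwrite("pics/scene9.png",manip.camera("scene")[:,:,::-1])
im=cv2.imread("pics/scene9.png")[115:235,165:305]
cv2.imwrite("pics/sc9.png",cv2.resize(im,None,fx=5,fy=5,interpolation=cv2.INTER_CUBIC))
E
```

```text
time: 9.75
position: [0.5777, -0.0798, 0.0805]
ee_rot: [0.599, 0.801, -0.001, -0.001]
contact_force: [-9.4, -2.8, 8.1]
finger_gap: 0.587
```

View pics/sc9.png

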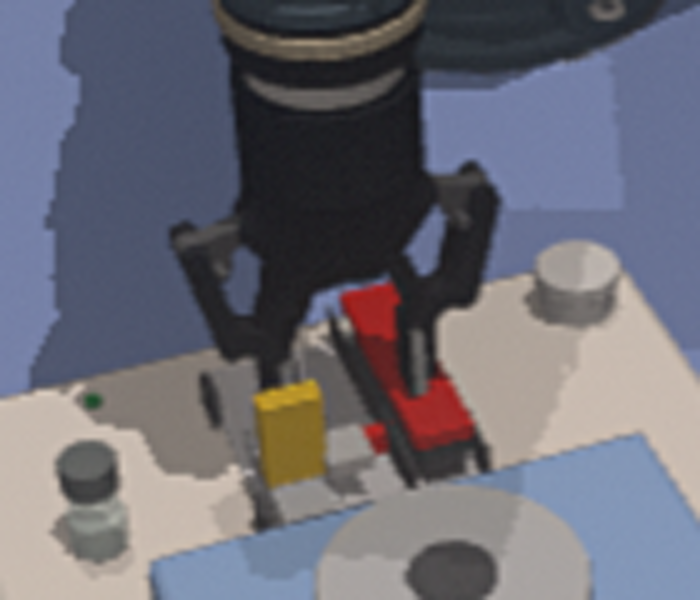

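```bash
python3 - <<'E'
from h import *
S=lambda x,y:(165+(x+.5)/5-.5,115+(y+.5)/5-.5)
T=lambda x,y:(300+(x+.5)/5-.5,180+(y+.5)/5-.5)
X=np.array([np.cos(.288),np.sin(.288)])
f=[onz("top",T(*p),.085)[:2]@X for p in [(0,578),(595,402)]]
k0=np.array([.562,-.118])@X
# cover face top edge, z .133
c=[onz("top",T(*p),.133)[:2]@X for p in [(2,128),(425,5)]]
a,b=[onz("scene",S(*p),.146)[:2]@X for p in [(229,342),(255,394)]]
print("front edge",f,"knob0",k0,"cover",c,"knob0 rel front",k0-np.mean(f)-.085,"rel cover",k0-np.mean(c)+.09,"moved",b-a, "scene now",b-np.mean(f)-.085)
E
```

```text
front edge [np.float64(0.4234205994222239), np.float64(0.42187231151256954)] knob0 0.5053372413853124 cover [np.float64(0.5938524410147675), np.float64(0.5948717872486655)] knob0 rel front -0.002309214082084274 rel cover 0.0009751272535958588 moved 0.03801618487791192 scene now 0.03734374218991511
```

```bash
python3 -m inch '[{"claw":50,"translation":[0,0.8,0],"rot":[0,0,0]},{"claw":50,"translation":[0,0,0],"rot":[0,0,0]}]'; python3 -m inch '[{"claw":50,"translation":[0,-1.5,-1],"rot":[0,0,0]},{"claw":50,"translation":[0,-1,-3],"rot":[0,0,0]},{"claw":50,"translation":[0,0,-4],"rot":[0,0,0]},{"claw":50,"translation":[0,-2,-5],"rot":[0,0,0]},{"claw":50,"translation":[0,-2,-5],"rot":[0,0,0]}]'; python3 - <<'E'
from h import *
cv2.imwrite("pics/scene10.png",manip.camera("scene")[:,:,::-1])
im=cv2.imread("pics/scene10.png")[115:235,165:305]
cv2.imwrite("pics/sc10.png",cv2.resize(im,None,fx=5,fy=5,interpolation=cv2.INTER_CUBIC))
E
```

```text
time: 10.0
position: [0.5777, -0.0798, 0.0805]
ee_rot: [0.599, 0.801, -0.002, -0.002]
contact_force: [-13.2, -2.7, 9.6]
finger_gap: 0.587
time: 10.5
position: [0.575, -0.0812, 0.0993]
ee_rot: [0.598, 0.801, 0.0, 0.001]
contact_force: [0.2, 0.4, 1.3]
finger_gap: 0.584
```

View pics/sc10.png

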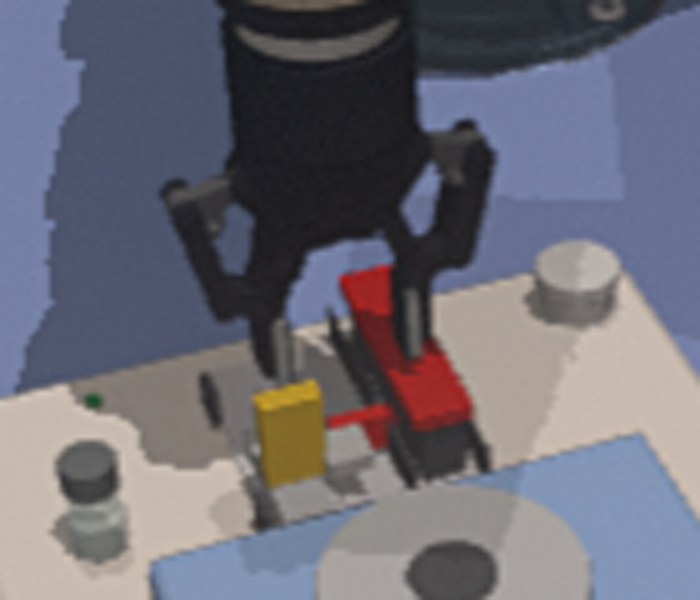

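The bar has sprung up: its near corner is at about (413,425), as at the start, with the red tooth behind the bolt's lug. I'll retract and check.

```bash
python3 -m inch '[{"claw":50,"translation":[0,0,-10],"rot":[0,0,0]},{"claw":50,"translation":[0,0,-20],"rot":[0,0,0]},{"claw":50,"translation":[0,0,-30],"rot":[0,0,0]},{"claw":50,"translation":[0,-10,-30],"rot":[0,0,0]},{"claw":50,"translation":[0,-30,-20],"rot":[0,0,0]}]';  python3 -m inch '[{"claw":50,"translation":[0,-40,0],"rot":[0,0,0]},{"claw":50,"translation":[0,-40,0],"rot":[0,0,0]},{"claw":50,"translation":[0,-40,0],"rot":[0,0,0]},{"claw":50,"translation":[0,-20,0],"rot":[0,0,0]},{"claw":50,"translation":[0,0,0],"rot":[0,0,0]}]'; python3 - <<'E'
from h import *
cv2.imwrite("pics/scene11.png",manip.camera("scene")[:,:,::-1])
cv2.imwrite("pics/top11.png",manip.camera("top")[:,:,::-1])
im=cv2.imread("pics/scene11.png")[115:235,165:305]
cv2.imwrite("pics/sc11.png",cv2.resize(im,None,fx=5,fy=5,interpolation=cv2.INTER_CUBIC))
E
```

```text
time: 11.05
position: [0.538, -0.0923, 0.211]
ee_rot: [0.598, 0.802, 0.001, 0.001]
contact_force: [-0.7, -0.1, 0.9]
finger_gap: 0.588
time: 11.55
position: [0.3998, -0.1327, 0.21]
ee_rot: [0.599, 0.801, 0.0, 0.001]
contact_force: [-0.4, 0.1, 0.4]
finger_gap: 0.585
```

View pics/sc11.png

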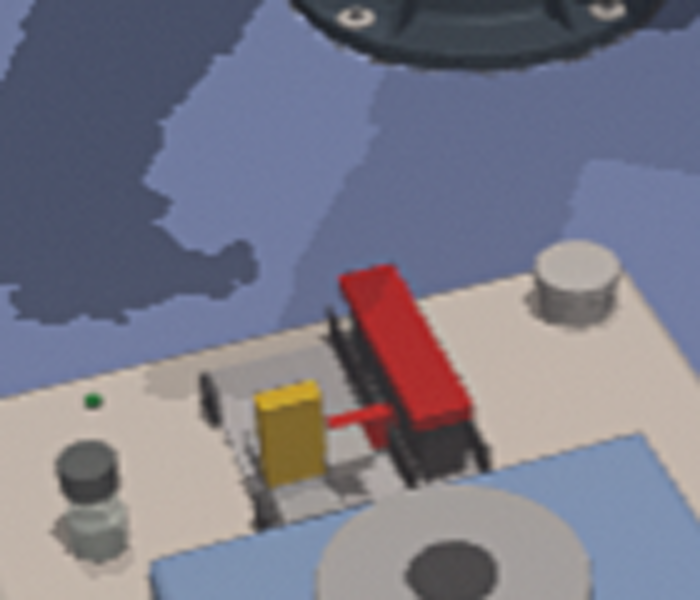

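View pics/top11.png

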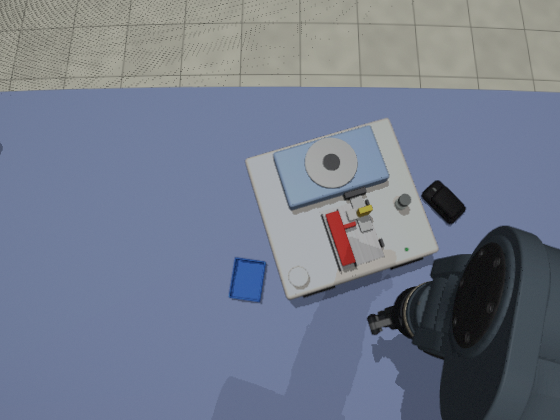

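View pics/scene11.png

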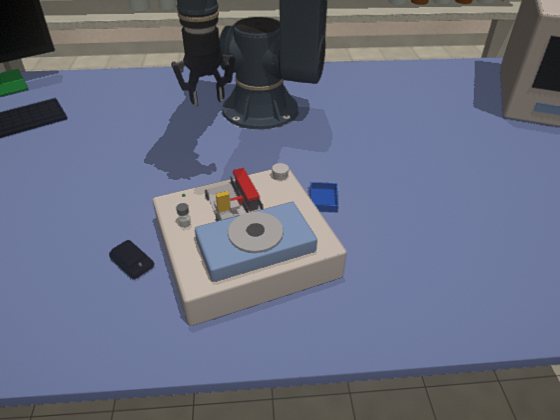

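The bar is up, with its corners at the starting pixels. The bolt is home at the keeper with the red tooth behind its lug. The vial, tin, mouse and tray sit at their starting pixels, and the hand is clear.

```bash
python3 -c "
from bench import manip
print(manip.hand_in())"
```

```text
the job is handed in; nothing more can be done
None
```

The chamber cover is locked and I handed the job in at about 11.7 s; the hand-in gives no verdict, so this rests on my own checks.

**What I did:** With the fingers set to 50 mm, I pressed the red bar about 8 to 9 mm down at roughly 5 N. I held it there while the other finger pushed the thumb piece about 38 mm, until the bolt stopped hard. Then I lifted off and took the hand away.

**Last checks:**
- **Forces:** The highest reading was about 13 N sideways and 10 N vertically, when I pressed the bolt against its stop. After the hand came away it was under 1 N.
- **Bar:** It is up again, with its corners back at their starting pixels.
- **Bolt:** The thumb piece is forward by the keeper, with the red tooth behind the bolt's lug. It started at an estimated 4 to 6 mm, so it should now be at about 42 mm.
- **Bystanders:** The vial, tin, mouse and tray are at their starting pixels.

**What disagreed:**
- **Fingertip position:** The fingertips were about 43 mm behind the reported TCP in both the scene and wrist pictures. That is much more than the description suggests. I therefore lowered the last part by contact force instead of by the reported height.
- **Bolt start position:** The camera estimate came out at 8 to 11 mm, outside the stated 0 to 6 mm. I took the bolt as home from the hard stop and the 38 mm it travelled.

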